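# Release the ratchet clamp in the die store

### The arm

A 7-joint arm with a two-finger parallel gripper is mounted at the origin on the work surface. World frame = base frame: x ahead of the robot, y to its left, z up, the work surface at z = 0. Lengths are in m, angles in rad, forces in N, time in s.
With the tool pointing down it reaches from about 0.425 to 0.925 m from the base axis. Payload 6.8 kg.
Tool frame: the origin (TCP) lies at the very end of the fingers, on their centre line; the grasp point (between the pads) lies 19 mm behind it; y points along the fingers, x is the direction in which the jaws open and shut, and the axes are right-handed (so a half turn about y gives the same grasp; the last joint's range is limited). The gripper opens to 85 mm and grips with 20 to 120 N. Pads are 22 mm wide; open, the fingers measure 114 mm over their backs; the gripper's body (76 mm by 85 mm) begins 54 mm behind the grasp point. The pads swing forward as they close: fully open they stand 13 mm farther back than shut.
Start: joints at [1.115, 0.477, 0.022, 1.555, -0.011, 1.109, -0.083], TCP at [0.23, -0.635, 0.231] pointing down, gripper open.
Joint ranges: [-2.96, 2.96], [-0.34, 2.1], [-1.41, 1.46], [0.24, 2.44], [-1.37, 4.51], [0.17, 1.92], [-2.96, 2.96]. Speed limits (rad/s): [2.39, 2.39, 3.14, 3.14, 3.14, 3.14, 3.14].

### API

Orientations are given as a rotation vector (axis times angle).
In Python, from bench import r, imaging gives the robot as it stands.
- The arm moves only by the shell command python3 -m jog 'ROWS' [FORCE]. ROWS is text: rows parted by semicolons, each of 7 numbers parted by spaces: the turn, a rotation vector about the tool's x, y, z in degrees, then the shift along the tool's x, y, z in mm, then the opening, from 0 (shut) to 1 (fully open). A call has exactly 5 rows; each row shifts and turns the commanded pose from where the row before left it, along the tool's axes as they then stand; what a row does not reach is not made up. A row lasts 1/12 s, in which the tool goes at most 41.7 mm and 7.16 degrees, less where a joint would pass 70% of its speed; a pose out of reach is approached as far as the arm can. A call with a gripper value outside its range is refused whole. The fingers move at their own pace and stop on an object; FORCE is the grip in N (left out, the last holds). Time passes only in rows, so rows that do not move let the fingers close, or fill a call up. It gives the time, the measured TCP pose, the force and the opening at its end, in the units of the state.
- r.get_obs(): the state, without advancing time (a new reading comes with each control period).
- imaging.grab_frame(name): name is "scene" or "top"; returns a dict with "color" (420x560x3 uint8, red, green, blue), "z_map" (420x560 float32, m along the optical axis (not along the pixel's ray), 0 where there is no reading), "fx", "fy", "cx", "cy" (pixels), "k1" (the pictures are not rectified: a ray, as slopes to the right and down, at radius r is drawn at 1 + k1 r^2 times it, then the intrinsics apply), "world_to_cam" (4x4, takes a point from world to camera coordinates). Camera axes: x right, y up, looking along -z (the intrinsics and any distortion apply to the point x, -y, -z); pixel columns grow to the right and rows downward; lengths in m; the calibration is good to about 2 mm. A picture is of the moment at which its call begins.
- r.hand_in(): hands the job in, once; it reports no verdict.
The state is a dict: "clock": time; "joints": joint angles; "qvel": joint speeds; "tau": joint torques, N m; "tcp_pos": TCP position; "orientation": TCP orientation; "contact_force": force on the tool from outside, world axes, zero at the start; "moment": the same for the moment, N m; "grip_width": finger opening in m.
Only numpy, scipy, OpenCV 4.12 (cv2) and the standard library are available. Lean on these libraries where they do the work, as an engineer would, in place of code of your own. Each camera call takes 0.05 s, during which the arm holds its last target.

### The job

Two ratchet clamps stand on the bench; open the one that holds the round, domed die, and leave the other clamp's pawl engaged. First flip its pawl off the rack by tipping the pawl's ball-ended lever over backward, away from the jaws, until it lies back against its stop; then draw the sliding jaw by its post away from the die, all the way back. Leave the die standing where it is and the pawl flipped back.

Things in the scene. Friction and masses are not known exactly. Their poses are not given: they have to be found in the camera images.
- die: The domed die: a loose dark steel round bar, 44 mm in diameter, 67 mm tall with a domed top, standing on the 15 mm base plate between the jaws of the clamp to be opened, with a few millimetres of play. Origin: centre of its underside. The other, identical clamp holds a flat-topped rectangular block.
- pawl (a joint): Pawl hinge (rad) of the clamp with the domed die: 0 to 0.2 = engaged, nose in the rack (jaw cannot move back more than one 16 mm tooth); grows as the lever is tipped backward, to 1.5 at the stop (flipped). Free-moving: it falls to either side by its own weight, balance point near 0.7; about 1 N at the ball tips it.
- pawl_knob (a point): Centre of the 22 mm steel ball on the tip of the pawl's lever (10 mm thick; ball 60 mm from the hinge). Engaged: 116 mm above the bench, 25 mm ahead of the hinge (nearer the jaws), lever leaning to the jaws. Flipped: about 75 mm further back, 91 mm high. Hinge 62 mm high, between cheeks 38 mm wide, 72 mm high. About 0.1 m is free between ball and sliding jaw.
- jaw (a joint): Sliding jaw of that clamp, in metres: 0 = tightest, grows as the jaw moves back (away from the die, towards the pawl), end stop at 0.080. Starts between 0 and 0.008. Sliding takes about 4 N once the pawl is flipped; it stays where it is left.
- jaw_post (a point): On the axis of the upright round post (20 mm diameter, 60 to 105 mm above the bench) on the sliding jaw's block (30 long, 70 wide, top 60 mm high); this point is 85 mm high. Its x axis (level) points along the clamp towards the die, 0.04 m away; the jaw opens and the lever tips along -x. The pawl's ball is about 0.14 m away along -x; the rack bar ends 0.22 m away along -x.
- spare_pawl (a joint): Pawl of the other, identical clamp, which holds the flat-topped rectangular block (44 x 50 mm, 60 mm tall): near 0 = engaged, 1.5 = flipped. To be left engaged.
Things that resemble listed ones, but are neither listed nor needed, are in the scene too. Leave any green or yellow look-alike of the die alone.

How it is judged:
On the way, in this order (a step that is already met when the one before it is completed fails the run):
1. the pawl of the clamp with the domed die is flipped back while its jaw is still closed (value of joint pawl above 1.2 rad and value of joint jaw below 0.03 m), for 0.2 s.
2. its jaw is drawn all the way back (value of joint jaw above 0.068 m), for 0.2 s.
At the end, for the whole second after the job is handed in: The clamp with the domed die has its pawl flipped back (joint above 1.2 rad) and its jaw within 12 mm of the rear end stop (joint above 0.068 m); the die stands upright (within 10 degrees) within 30 mm of where it started, at rest; the other clamp's pawl is still engaged (below 0.5 rad) (value of joint pawl above 1.2 rad and value of joint jaw above 0.068 m and angle between die's own z axis and vertical below 0.17 rad and distance of die from where it was at the start of the episode below 0.03 m and linear speed of die below 0.02 m/s and value of joint spare_pawl below 0.5 rad); the robot touches nothing.
It fails at once if the other clamp's pawl was flipped (value of joint spare_pawl above 0.8 rad).
It also fails if it takes over 42 s, if anything falls off the work surface, if the arm or the gripper's body presses on something with over 40 N, if the wrist force passes 120 N, or if a joint passes its speed limit or range.

## Working session

There is one attempt and no reset: what is moved stays moved. The work goes in short steps, Python scripts to look and compute and a shell command to move; the robot and the scene stay as the last step left them, time stands still between calls to the robot, and variables do not carry over. Pictures are saved under pics/ and viewed, and the job is handed in when it is done.

```bash
mkdir -p pics; ls; python3 - <<'E'
from bench import r, imaging
import cv2, numpy as np, pickle
o=r.get_obs()
print({k:np.round(v,3) for k,v in o.items()})
for n in("scene","top"):
    f=imaging.grab_frame(n); pickle.dump(f,open(f'{n}0.pkl','wb'))
    cv2.imwrite(f'pics/{n}0.png',f['color'][:,:,::-1])
    print(n,f['fx'],f['fy'],f['cx'],f['cy'],f['k1'],np.round(f['world_to_cam'],3).tolist())
E
```

```text
pics
{'clock': np.float64(0.0), 'joints': array([ 1.115,  0.478,  0.022,  1.556, -0.011,  1.109, -0.083]), 'qvel': array([-0.   , -0.001, -0.   ,  0.   ,  0.001,  0.001, -0.   ]), 'tau': array([ 0.0000e+00, -5.9644e+01,  1.6080e+00, -2.8120e+01,  1.2000e-02,
        9.0000e-03,  0.0000e+00]), 'tcp_pos': array([ 0.23 , -0.634,  0.23 ]), 'orientation': array([-1.353,  0.95 , -0.948]), 'contact_force': array([ 0.734, -0.208,  0.249]), 'moment': array([ 0.023, -0.02 ,  0.011]), 'grip_width': np.float64(0.085)}
scene 407.6335805014972 407.6335805014972 280.8583395548391 211.34870683576054 -0.04594877958094833 [[-0.713, 0.701, 0.009, 0.472], [-0.469, -0.487, 0.737, 0.225], [0.521, 0.521, 0.676, -1.13], [0.0, 0.0, 0.0, 1.0]]
top 406.31945777281845 406.31945777281845 273.9331815452343 210.6256315445018 -0.0338524052344465 [[-0.017, -1.0, -0.026, -0.002], [0.984, -0.022, 0.176, -0.632], [-0.177, -0.022, 0.984, -0.736], [0.0, 0.0, 0.0, 1.0]]
```

View pics/scene0.png

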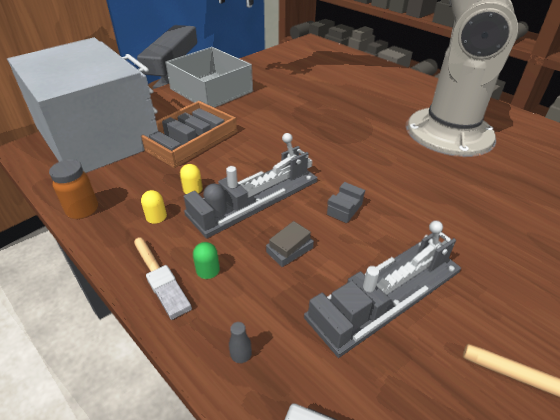

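View pics/top0.png

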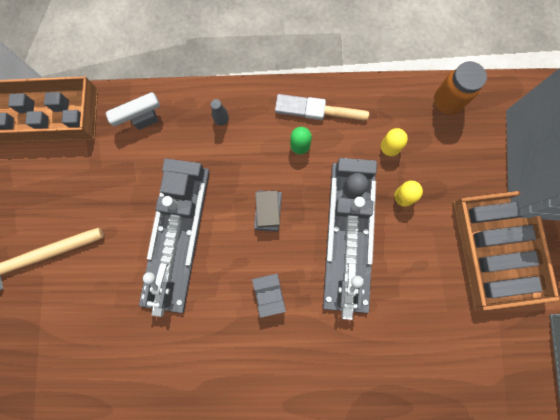

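The target is the clamp with the dark dome: scene (215,195), top (357,184). The rectangular block is in the other clamp, at top (175,185). The target's ball is at scene (287,138) and top (357,282); its post top is at scene (232,170) and top (359,202).

```bash
cat > h.py <<'E'
import numpy as np, cv2, pickle
from scipy.optimize import brentq
def ray(f,u,v):
    K=np.array([[f['fx'],0,f['cx']],[0,f['fy'],f['cy']],[0,0,1.]])
    p=cv2.undistortPoints(np.array([[[u,v]]],float),K,np.array([f['k1'],0,0,0,0]))[0,0]
    W=f['world_to_cam'];R=W[:3,:3];t=W[:3,3]
    return -R.T@t, R.T@np.array([p[0],-p[1],-1.])
def onz(f,u,v,z):
    c,d=ray(f,u,v); return c+d*(z-c[2])/d[2]
def tri(f,a,g,b):
    c1,d1=ray(f,*a);c2,d2=ray(g,*b)
    s=np.linalg.lstsq(np.c_[d1,-d2],c2-c1,rcond=None)[0]
    p,q=c1+d1*s[0],c2+d2*s[1]; return (p+q)/2,np.linalg.norm(p-q)
def dep(f,u,v):
    c,d=ray(f,u,v); return c+d*f['z_map'][int(round(v)),int(round(u))]
E
python3 - <<'E'
import pickle,cv2,numpy as np
s=pickle.load(open('scene0.pkl','rb'));t=pickle.load(open('top0.pkl','rb'))
a=cv2.resize(s['color'][120:240,180:330],None,fx=5,fy=5,interpolation=cv2.INTER_CUBIC)
b=cv2.resize(t['color'][150:325,300:400],None,fx=4,fy=4,interpolation=cv2.INTER_CUBIC)[:600]
b=cv2.resize(t['color'][150:325,300:400],(340,595),interpolation=cv2.INTER_CUBIC)
cv2.imwrite('pics/sc.png',a[:,:,::-1]);cv2.imwrite('pics/tc.png',b[:,:,::-1])
E
```

```text
(no output)
```

View pics/sc.png

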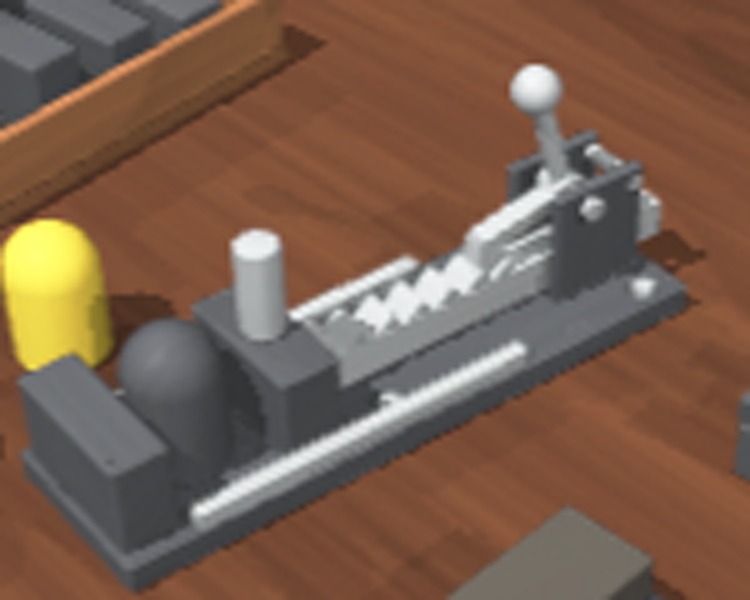

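View pics/tc.png

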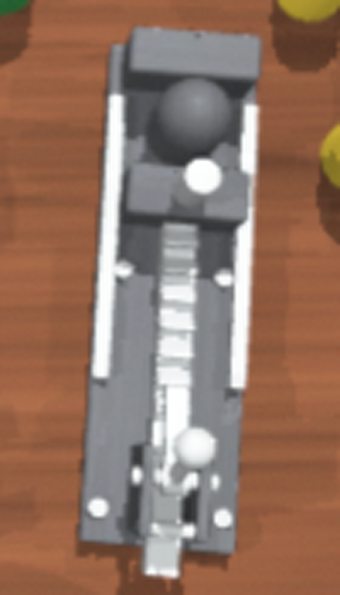

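```bash
python3 - <<'E'
import pickle
from h import *
np.set_printoptions(precision=4,suppress=True)
s=pickle.load(open('scene0.pkl','rb'));t=pickle.load(open('top0.pkl','rb'))
S=lambda x,y:(x/5+180-.4,y/5+120-.4)
T=lambda x,y:(x/3.4+300-.35,y/3.4+150-.35)
ball=tri(s,S(537,89),t,T(195,446));post=tri(s,S(257,244),t,T(203,177))
print('ball',ball,dep(s,*S(537,89)),dep(t,*T(195,446)));print('post',post,dep(t,*T(203,177)),dep(s,*S(257,244)))
d=post[0]-ball[0];print(d,np.degrees(np.arctan2(d[1],d[0])))
# rails direction (ends, left rail z~?), base corner
for z in (.03,):
  for a,b in (((115,95),(101,378)),((250,108),(238,388))):
    p,q=onz(t,*T(*a),z),onz(t,*T(*b),z);e=p-q;print('rail',p,q,np.degrees(np.arctan2(e[1],e[0])))
p,q=onz(t,*T(98,507),.015),onz(t,*T(222,518),.015);print('screws',p,q,dep(t,*T(98,507)))
E
```

```text
ball (array([ 0.4927, -0.1562,  0.1203]), np.float64(0.0020527587830713573)) [ 0.4994 -0.1483  0.1266] [ 0.4933 -0.1552  0.1306]
post (array([ 0.6358, -0.1714,  0.103 ]), np.float64(0.0010242894230806199)) [ 0.6359 -0.1716  0.104 ] [ 0.6361 -0.1701  0.1037]
[ 0.1431 -0.0152 -0.0173] -6.066961560487013
rail [ 0.7018 -0.1359  0.03  ] [ 0.5334 -0.1206  0.03  ] -5.193576161745628
rail [ 0.6919 -0.2161  0.03  ] [ 0.5261 -0.1993  0.03  ] -5.792350983603591
screws [ 0.4597 -0.1176  0.015 ] [ 0.4521 -0.189   0.015 ] [ 0.46   -0.1169  0.0215]
```

```bash
cat > plan.py <<'E'
from bench import r
import numpy as np,sys
from scipy.spatial.transform import Rotation as R
np.set_printoptions(precision=4,suppress=True)
def go(goal=None,yaw=None):
    o=r.get_obs();M=R.from_rotvec(o['orientation']);p=np.array(o['tcp_pos'])
    print('t',o['clock'],'p',p,'F',o['contact_force'],'w',o['grip_width'])
    print('R\n',M.as_matrix())
    if goal is not None: print('shift tool mm',M.inv().apply(np.array(goal)-p)*1000)
    # desired: tool y down, tool x at yaw
    if yaw is not None:
        for k in (yaw,yaw+180):
            a=np.radians(k);x=np.array([np.cos(a),np.sin(a),0]);y=np.array([0,0,-1.]);G=R.from_matrix(np.c_[x,y,np.cross(x,y)])
            print('turn tool deg',k,np.degrees((M.inv()*G).as_rotvec()),'shift in goal frame',G.inv().apply(np.array(goal)-p)*1000)
if __name__=='__main__': a=[float(x) for x in sys.argv[1:]]; go(a[:3],a[3])
E
python3 plan.py 0.54 -0.161 0.2 84.3; python3 plan.py 0.54 -0.161 0.2 -5.7
```

```text
t 0.1 p [ 0.2299 -0.6341  0.2304] F [ 0.0012  0.1314 -0.2696] w 0.08541735225874836
R
 [[ 0.3409 -0.0007  0.9401]
 [-0.9401  0.0015  0.3409]
 [-0.0016 -1.     -0.0001]]
shift tool mm [-339.0112   30.91    452.814 ]
turn tool deg 84.3 [  -0.1246 -154.3696   -0.0369] shift in goal frame [ 501.5686   30.402  -261.5899]
turn tool deg 264.3 [ 0.0269 25.6304 -0.091 ] shift in goal frame [-501.5686   30.402   261.5899]
t 0.1 p [ 0.2299 -0.6341  0.2304] F [ 0.0012  0.1314 -0.2696] w 0.08541735225874836
R
 [[ 0.3409 -0.0007  0.9401]
 [-0.9401  0.0015  0.3409]
 [-0.0016 -1.     -0.0001]]
shift tool mm [-339.0112   30.91    452.814 ]
turn tool deg -5.7 [ -0.0474 -64.3696  -0.0872] shift in goal frame [261.5899  30.402  501.5686]
turn tool deg 174.3 [  0.0986 115.6304  -0.0535] shift in goal frame [-261.5899   30.402  -501.5686]
```

```bash
python3 -m jog '0 6.4 0 -28 0 20 0; 0 6.4 0 -28 0 20 0; 0 6.4 0 -28 0 20 0; 0 6.4 0 -28 0 20 0; 0 0 0 -28 0 20 0'; python3 plan.py 0.53 -0.16 0.2 264.3
```

```text
clock: 0.52
tcp_pos: [0.3105, -0.4833, 0.2309]
orientation: [-1.157, 1.288, -1.286]
contact_force: [0.1, 1.0, -0.3]
grip_width: 0.0258
t 0.5167 p [ 0.3105 -0.4833  0.2309] F [ 0.0956  1.0028 -0.3326] w 0.02583498941018306
R
 [[-0.106  -0.0009  0.9944]
 [-0.9944  0.0008 -0.106 ]
 [-0.0007 -1.     -0.001 ]]
shift tool mm [-344.7467   31.005   184.0596]
turn tool deg 264.3 [ 0.0572 -0.3827 -0.0407] shift in goal frame [-343.5318   30.9456  186.3272]
turn tool deg 444.3 [  0.0638 179.6173   0.0897] shift in goal frame [ 343.5318   30.9456 -186.3272]
```

```bash
python3 -m jog '0 0 0 -35 0 20 0; 0 0 0 -35 0 20 0; 0 0 0 -35 0 20 0; 0 0 0 -35 0 20 0; 0 0 0 -35 0 20 0';python3 -m jog '0 0 0 -35 0 20 0; 0 0 0 -35 0 20 0; 0 0 0 -35 0 20 0; 0 0 0 -35 0 20 0; 0 0 0 0 0 0 0'; python3 plan.py 0.533 -0.16 0.1 264.3
```

```text
clock: 0.93
tcp_pos: [0.4282, -0.319, 0.2311]
orientation: [-1.161, 1.282, -1.282]
contact_force: [0.7, -1.7, -0.5]
grip_width: 0.0003
clock: 1.35
tcp_pos: [0.5259, -0.1801, 0.2313]
orientation: [-1.162, 1.273, -1.271]
contact_force: [0.7, 1.0, 0.5]
grip_width: -0.0004
t 1.35 p [ 0.5259 -0.1801  0.2313] F [0.6575 0.9728 0.4639] w -0.0004104323522154182
R
 [[-0.0868  0.0027  0.9962]
 [-0.9962  0.0043 -0.0868]
 [-0.0045 -1.      0.0023]]
shift tool mm [-20.0793 131.3955   5.0535]
turn tool deg 264.3 [-0.1311  0.7183 -0.2614] shift in goal frame [-20.7422 131.2908   5.0982]
turn tool deg 444.3 [  -0.409  -179.2811    0.2052] shift in goal frame [ 20.7422 131.2908  -5.0982]
```

```bash
python3 -m jog '0 0.7 0 -10 15 3 0; 0 0 0 -10 15 2 0; 0 0 0 0 15 0 0; 0 0 0 0 0 0 0; 0 0 0 0 0 0 0'; python3 plan.py 0.533 -0.16 0.1 264.3
python3 - <<'E'
from bench import imaging
import cv2
f=imaging.grab_frame('scene');cv2.imwrite('pics/s1.png',cv2.resize(f['color'][60:240,160:380],(780,638))[:600,:,::-1])
E
```

```text
clock: 1.77
tcp_pos: [0.5274, -0.1703, 0.1856]
orientation: [-1.156, 1.293, -1.289]
contact_force: [0.4, 0.1, 0.1]
grip_width: -0.0002
t 1.7667 p [ 0.5274 -0.1703  0.1856] F [0.4002 0.1083 0.1299] w -0.0001819816049659238
R
 [[-0.111  -0.0023  0.9938]
 [-0.9938  0.0003 -0.111 ]
 [-0.0001 -1.     -0.0023]]
shift tool mm [-10.8185  85.6247   4.6289]
turn tool deg 264.3 [ 0.1314 -0.6755 -0.006 ] shift in goal frame [-10.7732  85.6341   4.5597]
turn tool deg 444.3 [  0.0094 179.3244   0.2057] shift in goal frame [10.7732 85.6341 -4.5597]
```

View pics/s1.png

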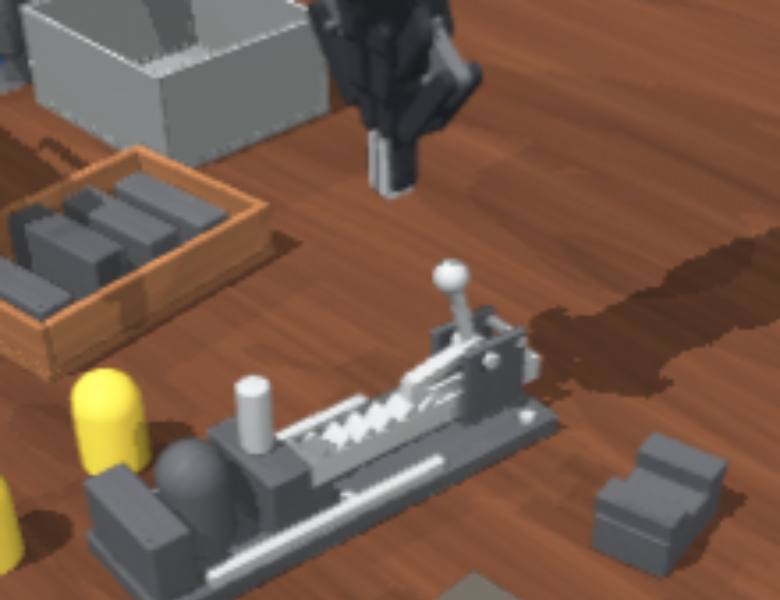

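The closed fingers hang at crop (390,190), above and ahead of the ball at (451,276). I'll descend ahead of the ball.

```bash
python3 -m jog '0 -0.6 0 -5 20 3 0; 0 0 0 -5 20 2 0; 0 0 0 0 20 0 0; 0 0 0 0 20 0 0; 0 0 0 0 5 0 0'; python3 -m jog '0 0 0 0 0 0 0; 0 0 0 0 0 0 0;0 0 0 0 0 0 0;0 0 0 0 0 0 0;0 0 0 0 0 0 0'; python3 plan.py 0.533 -0.16 0.1 264.3
```

```text
clock: 2.23
tcp_pos: [0.5331, -0.161, 0.0997]
orientation: [-1.161, 1.286, -1.282]
contact_force: [-0.1, -0.8, 0.1]
grip_width: 0.0002
clock: 2.65
tcp_pos: [0.535, -0.161, 0.1025]
orientation: [-1.159, 1.281, -1.284]
contact_force: [0.0, 0.3, -0.3]
grip_width: -0.0
t 2.65 p [ 0.535  -0.161   0.1025] F [ 0.0281  0.3135 -0.3026] w -1.3287306201326322e-05
R
 [[-0.1007  0.0019  0.9949]
 [-0.9949 -0.0005 -0.1007]
 [ 0.0003 -1.      0.002 ]]
shift tool mm [-0.7469  2.4462 -2.0756]
turn tool deg 264.3 [-0.1118 -0.0809  0.0175] shift in goal frame [-0.7491  2.4505 -2.0697]
turn tool deg 444.3 [ -0.0275 179.919   -0.1755] shift in goal frame [0.7491 2.4505 2.0697]
```

```bash
python3 -m jog '0 0 0 0 0 -8 0; 0 0 0 0 0 -8 0;0 0 0 0 0 -8 0;0 0 0 0 0 -8 0;0 0 0 0 0 -8 0'; python3 -m jog '0 0 0 0 0 -8 0; 0 0 0 0 0 -8 0;0 0 0 0 0 -8 0;0 0 0 0 0 -8 0;0 0 0 0 0 -8 0';python3 - <<'E'
from bench import imaging
import cv2
f=imaging.grab_frame('scene');cv2.imwrite('pics/s2.png',cv2.resize(f['color'][60:240,160:380],(780,638))[:600,:,::-1])
E
```

```text
clock: 3.07
tcp_pos: [0.4933, -0.1566, 0.1014]
orientation: [-1.16, 1.283, -1.283]
contact_force: [0.3, -0.2, 0.7]
grip_width: -0.0001
clock: 3.48
tcp_pos: [0.4538, -0.1526, 0.1013]
orientation: [-1.16, 1.283, -1.283]
contact_force: [-0.2, -0.2, 0.5]
grip_width: 0.0006
```

View pics/s2.png

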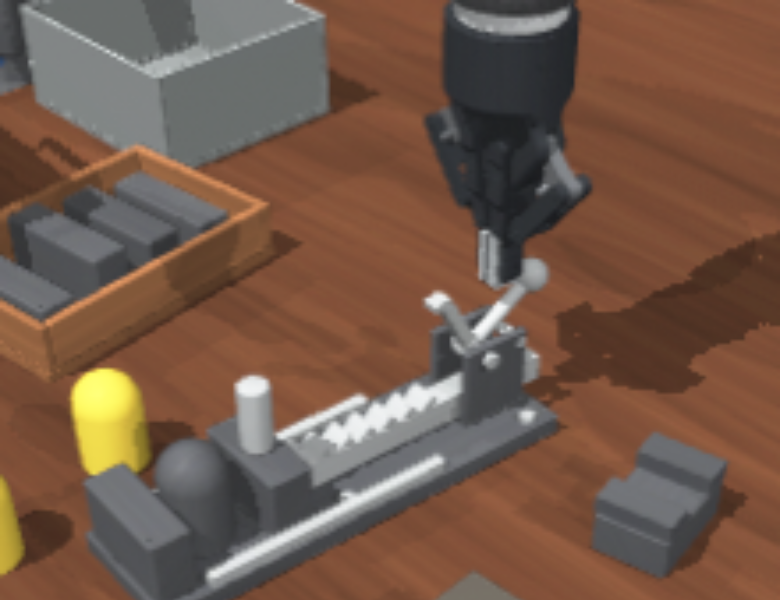

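Ball at (535,275) is past balance and falling back. I'll raise the tool and check.

```bash
python3 -m jog '0 0 0 0 -20 0 0; 0 0 0 0 -20 0 0;0 0 0 0 -10 10 0;0 0 0 0 0 25 0;0 0 0 0 0 35 0';python3 - <<'E'
from bench import imaging
import cv2
f=imaging.grab_frame('scene');cv2.imwrite('pics/s3.png',cv2.resize(f['color'][60:240,160:380],(780,638))[:600,:,::-1])
E
python3 plan.py 0.662 -0.174 0.15 264.3
```

```text
clock: 3.95
tcp_pos: [0.5235, -0.1603, 0.1523]
orientation: [-1.16, 1.284, -1.284]
contact_force: [0.3, 0.4, 0.7]
grip_width: 0.0
t 4.0 p [ 0.5321 -0.16    0.1526] F [ 9.0569 -0.9378  1.9901] w 0.00011365958912251099
R
 [[-0.0997  0.0079  0.995 ]
 [-0.995  -0.0007 -0.0997]
 [-0.0001 -1.      0.0079]]
shift tool mm [  0.9527   3.6744 130.6544]
turn tool deg 264.3 [-0.4541 -0.0198 -0.0046] shift in goal frame [  0.9977   2.6389 130.6791]
turn tool deg 444.3 [  0.0072 179.9788  -0.7132] shift in goal frame [  -0.9977    2.6389 -130.6791]
```

View pics/s3.png

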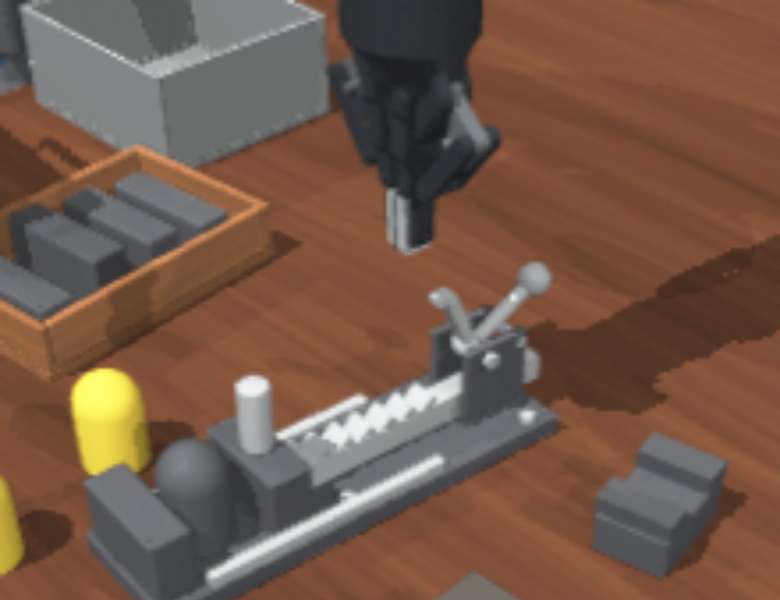

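```bash
python3 - <<'E'
from bench import imaging
import cv2
from h import *
np.set_printoptions(precision=4,suppress=True)
s=imaging.grab_frame('scene');t=imaging.grab_frame('top')
print(onz(s,310.5,137.8,.091),dep(s,310.5,137.8))
b=cv2.resize(t['color'][150:325,300:400],(340,595),interpolation=cv2.INTER_CUBIC)
cv2.imwrite('pics/t4.png',b[:,:,::-1])
cv2.imwrite('pics/s4.png',cv2.resize(s['color'][120:170,260:340],(800,500),interpolation=cv2.INTER_CUBIC)[:,:,::-1])
E
```

```text
[ 0.4212 -0.1496  0.091 ] [ 0.4307 -0.1415  0.0988]
```

View pics/t4.png

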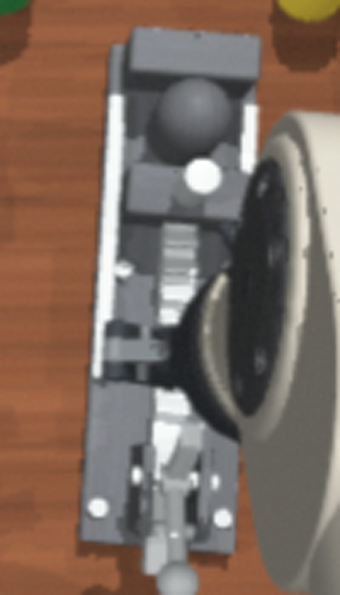

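View pics/s4.png

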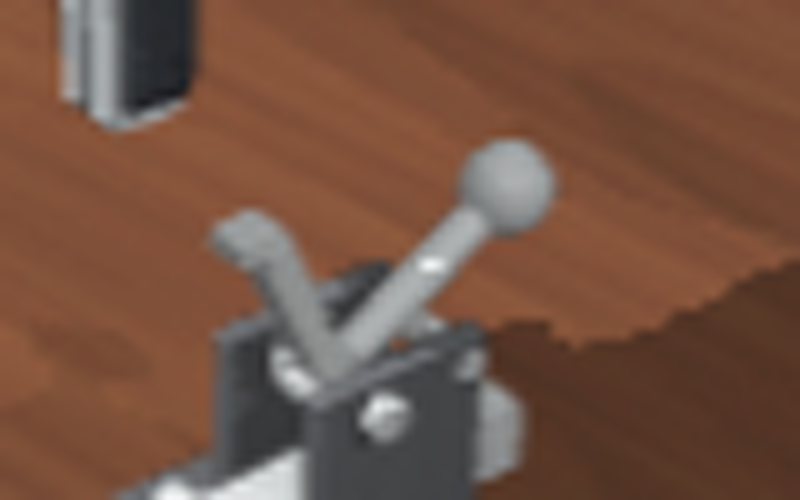

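The ball measures (0.421, -0.150), matching the flipped pose (0.418). The jaw has not moved. Next I go to the die side of the post.

```bash
python3 -m jog '0 0 0 0 0 30 0; 0 0 0 0 0 30 0;0 0 0 0 0 30 0;0 0 0 0 0 25 0;0 0 0 0 0 15 0';python3 -m jog '0 0 0 0 0 0 0; 0 0 0 0 0 0 0;0 0 0 0 0 0 0;0 0 0 0 0 0 0;0 0 0 0 0 0 0';python3 plan.py 0.662 -0.174 0.088 264.3
python3 - <<'E'
from bench import imaging
import cv2
f=imaging.grab_frame('scene');cv2.imwrite('pics/s5.png',cv2.resize(f['color'][60:240,160:380],(780,638))[:600,:,::-1])
E
```

```text
clock: 4.52
tcp_pos: [0.655, -0.1727, 0.1509]
orientation: [-1.16, 1.283, -1.283]
contact_force: [-0.4, -0.4, 0.3]
grip_width: -0.0002
clock: 4.93
tcp_pos: [0.6525, -0.173, 0.1515]
orientation: [-1.16, 1.284, -1.283]
contact_force: [0.1, -0.3, 0.6]
grip_width: 0.0
t 4.9333 p [ 0.6525 -0.173   0.1515] F [ 0.0573 -0.3027  0.5726] w 2.2008953984956066e-06
R
 [[-0.101  -0.0006  0.9949]
 [-0.9949 -0.0001 -0.101 ]
 [ 0.0002 -1.     -0.0006]]
shift tool mm [ 0.0718 63.4504  9.5606]
turn tool deg 264.3 [ 0.0353 -0.0942  0.012 ] shift in goal frame [ 0.1008 63.4562  9.5214]
turn tool deg 444.3 [ -0.0188 179.9058   0.0554] shift in goal frame [-0.1008 63.4562 -9.5214]
```

View pics/s5.png

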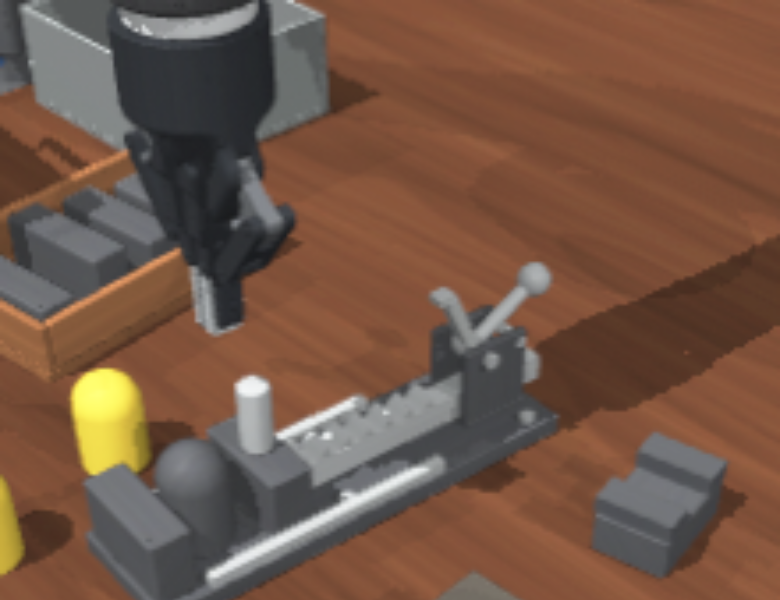

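The pawl is still flipped, with the ball at (534,278). The fingers are just above the post, so I'll shift forward and descend, watching the force.

```bash
python3 -m jog '0 0 0 0 0 10 0; 0 0 0 0 12 0 0;0 0 0 0 12 0 0;0 0 0 0 6 0 0;0 0 0 0 0 0 0';python3 plan.py 0.662 -0.174 0.089 264.3
python3 - <<'E'
import pickle
from h import *
t=pickle.load(open('top0.pkl','rb'))
b=np.array([dep(t,u,v) for u in range(346,368,2) for v in range(174,196,2)])
print('dome top',b[np.argmax(b[:,2])],np.percentile(b[:,2],[50,90,99]))
E
```

```text
clock: 5.4
tcp_pos: [0.6613, -0.1735, 0.1182]
orientation: [-1.163, 1.287, -1.28]
contact_force: [-0.9, -0.0, -0.0]
grip_width: 0.0002
t 5.4 p [ 0.6613 -0.1735  0.1182] F [-0.8507 -0.0021 -0.0252] w 0.00021602207488637527
R
 [[-0.1005 -0.0051  0.9949]
 [-0.9949  0.0009 -0.1005]
 [-0.0004 -1.     -0.0052]]
shift tool mm [ 0.46   29.2231  0.9284]
turn tool deg 264.3 [ 0.2952 -0.0701 -0.0203] shift in goal frame [ 0.4507 29.2276  0.7773]
turn tool deg 444.3 [  0.0319 179.9293   0.4636] shift in goal frame [-0.4507 29.2276 -0.7773]
dome top [ 0.68223655 -0.17156325  0.0831314 ] [0.07311738 0.08004542 0.08246933]
```

```bash
python3 -m jog '0 0 0 0 10 1 0; 0 0 0 0 10 0 0;0 0 0 0 8 0 0;0 0 0 0 0 0 0;0 0 0 0 0 0 0';python3 plan.py 0.662 -0.174 0.089 264.3
python3 - <<'E'
from bench import imaging
import cv2
f=imaging.grab_frame('scene');cv2.imwrite('pics/s6.png',cv2.resize(f['color'][120:240,180:330],(750,600))[:600,:,::-1])
E
```

```text
clock: 5.82
tcp_pos: [0.6641, -0.1738, 0.0924]
orientation: [-1.161, 1.284, -1.282]
contact_force: [-0.1, 0.1, -0.0]
grip_width: 0.0002
t 5.8167 p [ 0.6641 -0.1738  0.0924] F [-0.1009  0.0898 -0.0213] w 0.0001518798135205345
R
 [[-0.1006 -0.0015  0.9949]
 [-0.9949  0.0003 -0.1006]
 [-0.0001 -1.     -0.0015]]
shift tool mm [ 0.417   3.4341 -2.0546]
turn tool deg 264.3 [ 0.0852 -0.0718 -0.0069] shift in goal frame [ 0.414   3.4311 -2.0602]
turn tool deg 444.3 [  0.0108 179.9281   0.1337] shift in goal frame [-0.414   3.4311  2.0602]
```

View pics/s6.png

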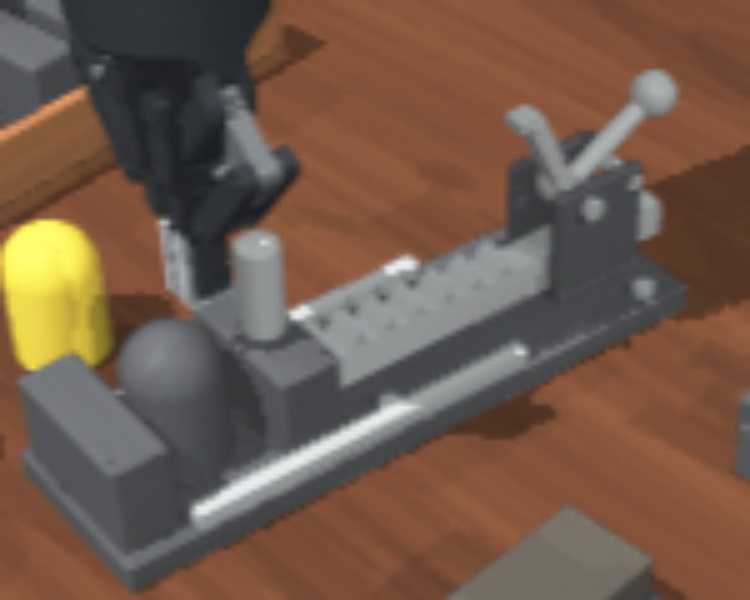

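```bash
python3 - <<'E'
from bench import imaging,r
import cv2
from h import *
from scipy.spatial.transform import Rotation as R
o=r.get_obs();p=np.array(o['tcp_pos']);M=R.from_rotvec(o['orientation'])
def proj(f,P):
    c=f['world_to_cam']@np.r_[P,1];x=np.array([c[0],-c[1]])/-c[2];x=x*(1+f['k1']*(x@x));return x*f['fx']+[f['cx'],f['cy']]
s=imaging.grab_frame('scene');t=imaging.grab_frame('top')
for f,n,(x0,y0,w,h),k in((s,'s',(200,140,75,60),10),(t,'t',(320,170,70,60),10)):
    im=cv2.resize(f['color'][y0:y0+h,x0:x0+w],None,fx=k,fy=k,interpolation=cv2.INTER_CUBIC)
    for dx in(-14.5,14.5):
        for dz in(-11,11):
            q=proj(f,p+M.apply([dx/1e3,0,dz/1e3]));cv2.circle(im,tuple(int(a) for a in ((q-[x0,y0]+.5)*k)),5,(255,0,0),2)
    for z in(.06,.103):
        q=proj(f,np.array([.6358,-.1714,z]));cv2.circle(im,tuple(int(a) for a in ((q-[x0,y0]+.5)*k)),5,(0,255,0),2)
    cv2.imwrite(f'pics/{n}7.png',im[:,:,::-1])
E
```

```text
(no output)
```

View pics/s7.png

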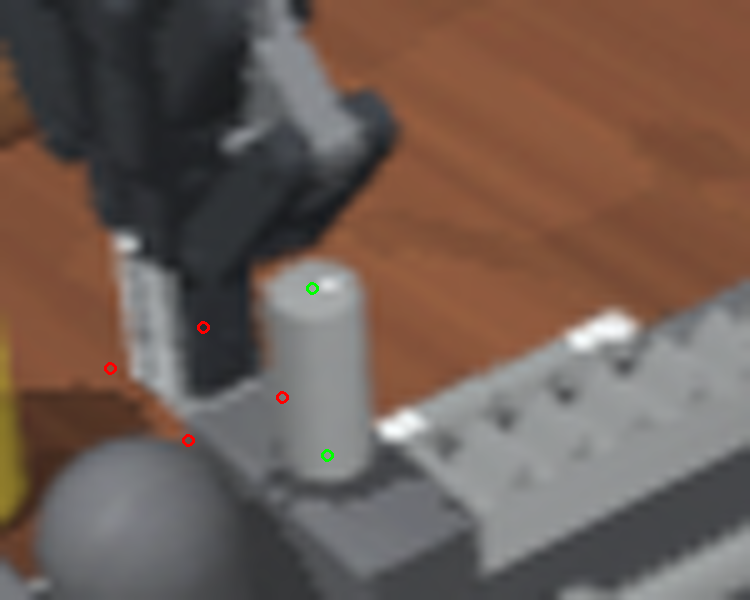

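View pics/t7.png

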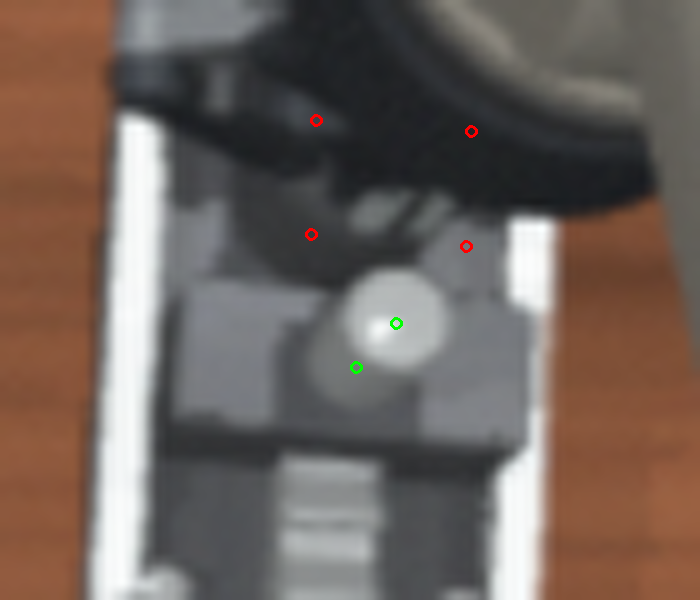

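The finger lines up with the post laterally in both views and is clear of the dome. I'll drop 3 mm and push back.

```bash
python3 -m jog '0 0 0 0 3 0 0; 0 0 0 0 0 -4 0;0 0 0 0 0 -6 0;0 0 0 0 0 -8 0;0 0 0 0 0 -8 0';python3 -m jog '0 0 0 0 0 -8 0; 0 0 0 0 0 -8 0;0 0 0 0 0 -8 0;0 0 0 0 0 -8 0;0 0 0 0 0 -8 0';python3 plan.py 0.662 -0.174 0.089 264.3
python3 - <<'E'
from bench import imaging
import cv2
f=imaging.grab_frame('scene');cv2.imwrite('pics/s8.png',cv2.resize(f['color'][120:240,180:330],(750,600))[:600,:,::-1])
E
```

```text
clock: 6.38
tcp_pos: [0.6388, -0.1711, 0.0905]
orientation: [-1.158, 1.281, -1.284]
contact_force: [4.6, -0.1, -3.3]
grip_width: 0.0006
clock: 6.8
tcp_pos: [0.5983, -0.1669, 0.0905]
orientation: [-1.159, 1.283, -1.283]
contact_force: [5.2, 1.2, -2.3]
grip_width: -0.0002
t 6.8 p [ 0.5983 -0.1669  0.0905] F [ 5.2459  1.2356 -2.3497] w -0.00015594376497072722
R
 [[-0.1005  0.0005  0.9949]
 [-0.9949  0.0002 -0.1005]
 [-0.0003 -1.      0.0005]]
shift tool mm [ 0.6398  1.5267 64.088 ]
turn tool deg 264.3 [-0.0265 -0.0661 -0.0154] shift in goal frame [ 0.7133  1.4972 64.0879]
turn tool deg 444.3 [  0.0242 179.9339  -0.0416] shift in goal frame [ -0.7133   1.4972 -64.0879]
```

View pics/s8.png

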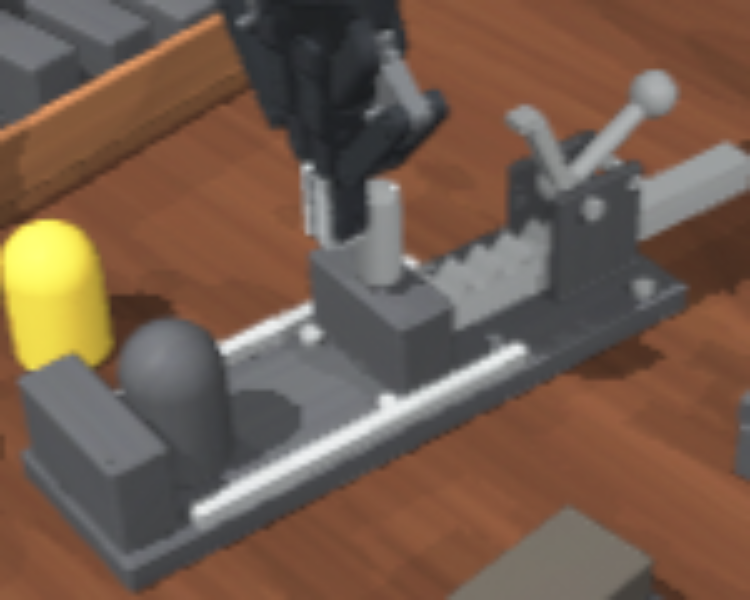

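```bash
python3 -m jog '0 0 0 0 0 -3 0; 0 0 0 0 0 -3 0;0 0 0 0 0 -3 0;0 0 0 0 0 -2 0;0 0 0 0 0 -2 0';python3 -m jog '0 0 0 0 0 -2 0; 0 0 0 0 0 -1 0;0 0 0 0 0 -1 0;0 0 0 0 0 -1 0;0 0 0 0 0 0 0'
```

```text
clock: 7.27
tcp_pos: [0.5861, -0.1661, 0.0904]
orientation: [-1.16, 1.283, -1.283]
contact_force: [4.1, -0.4, -2.7]
grip_width: -0.0001
clock: 7.68
tcp_pos: [0.5842, -0.1658, 0.0907]
orientation: [-1.155, 1.277, -1.286]
contact_force: [12.4, -1.6, -9.5]
grip_width: -0.0001
```

```bash
python3 -m jog '0 0 0 0 0 -1 0; 0 0 0 0 0 -1 0;0 0 0 0 0 0 0;0 0 0 0 0 0 0;0 0 0 0 0 0 0';python3 - <<'E'
from bench import imaging
import cv2
from h import *
s=imaging.grab_frame('scene');t=imaging.grab_frame('top')
cv2.imwrite('pics/s9.png',cv2.resize(s['color'][120:240,180:330],(750,600))[:600,:,::-1])
cv2.imwrite('pics/t9.png',cv2.resize(t['color'][150:325,300:400],(340,595),interpolation=cv2.INTER_CUBIC)[:,:,::-1])
E
```

```text
clock: 8.1
tcp_pos: [0.5841, -0.1658, 0.091]
orientation: [-1.153, 1.274, -1.288]
contact_force: [17.0, -2.4, -12.2]
grip_width: -0.0003
```

View pics/s9.png

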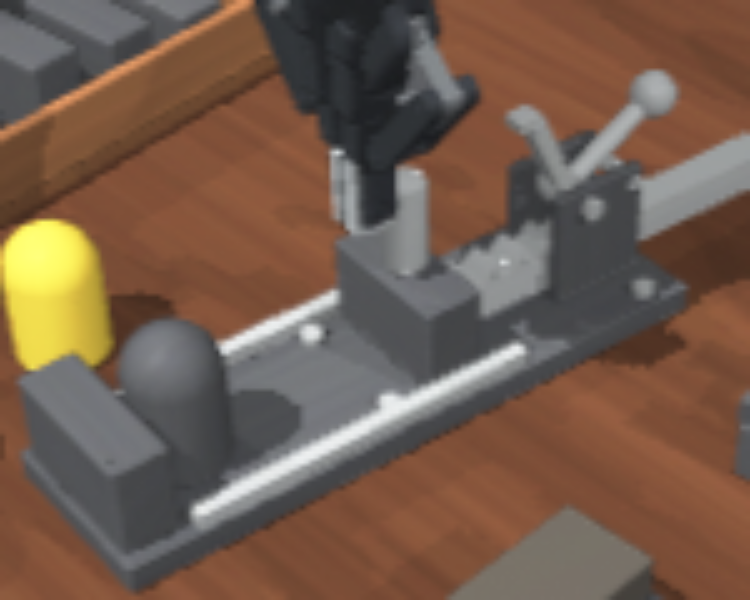

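View pics/t9.png

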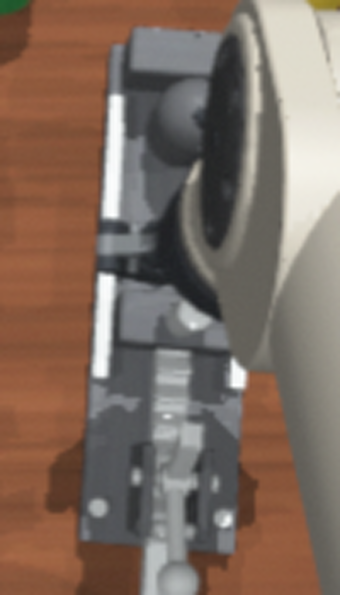

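Hard stop reached: the force rose to 17 N with no further motion. I'll back off, rise, and verify.

```bash
python3 -m jog '0 0 0 0 0 8 0; 0 0 0 0 0 8 0;0 0 0 0 -15 2 0;0 0 0 0 -25 0 0;0 0 0 0 -30 0 0';python3 -m jog '0 0 0 25 -25 0 0; 0 0 0 35 0 0 0;0 0 0 35 0 0 0;0 0 0 35 0 0 0;0 0 0 15 0 0 0';python3 -m jog '0 0 0 0 0 0 0; 0 0 0 0 0 0 0;0 0 0 0 0 0 0;0 0 0 0 0 0 0;0 0 0 0 0 0 0';python3 - <<'E'
from bench import imaging
import cv2,pickle
s=imaging.grab_frame('scene');t=imaging.grab_frame('top')
pickle.dump(s,open('s1.pkl','wb'));pickle.dump(t,open('t1.pkl','wb'))
cv2.imwrite('pics/s10.png',s['color'][:,:,::-1])
cv2.imwrite('pics/s10c.png',cv2.resize(s['color'][120:240,180:330],(750,600),interpolation=cv2.INTER_CUBIC)[:600,:,::-1])
cv2.imwrite('pics/t10.png',cv2.resize(t['color'][150:325,300:400],(340,595),interpolation=cv2.INTER_CUBIC)[:,:,::-1])
E
```

```text
clock: 8.62
tcp_pos: [0.5947, -0.1667, 0.1589]
orientation: [-1.164, 1.288, -1.279]
contact_force: [0.4, -0.6, 0.5]
grip_width: 0.0001
clock: 9.03
tcp_pos: [0.5794, -0.3176, 0.1852]
orientation: [-1.161, 1.288, -1.288]
contact_force: [-0.2, -0.9, -0.4]
grip_width: 0.0003
clock: 9.45
tcp_pos: [0.5829, -0.3092, 0.1853]
orientation: [-1.161, 1.282, -1.28]
contact_force: [0.6, 0.9, -0.3]
grip_width: -0.0001
```

View pics/s10.png

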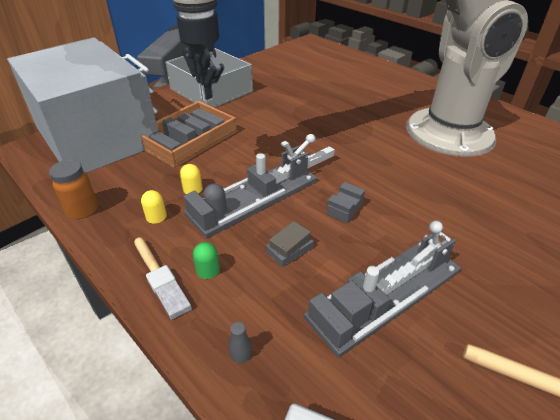

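View pics/s10c.png

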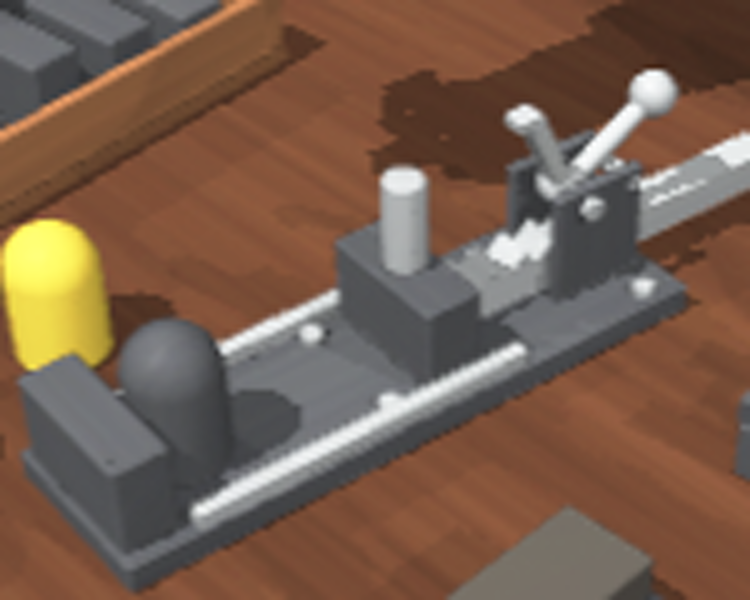

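View pics/t10.png

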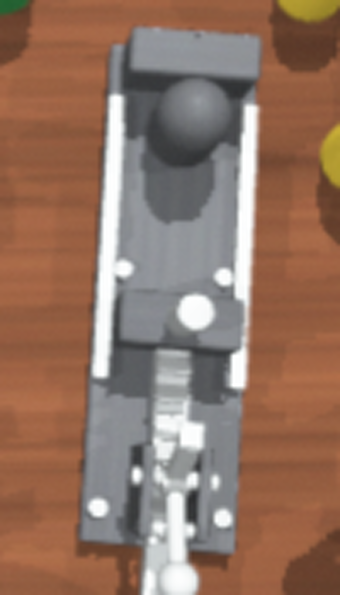

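```bash
python3 - <<'E'
import pickle
from h import *
np.set_printoptions(precision=4,suppress=True)
s=pickle.load(open('s1.pkl','rb'));t=pickle.load(open('t1.pkl','rb'))
S=lambda x,y:(x/5+180-.4,y/5+120-.4)
T=lambda x,y:(x/3.4+300-.35,y/3.4+150-.35)
p=tri(s,S(404,181),t,T(196,311));b=tri(s,S(654,92),t,T(179,579))
print('post',p,'moved',np.linalg.norm(p[0][:2]-[.6358,-.1714]));print('ball',b)
# die-to-post gap along clamp
E
```

```text
post (array([ 0.5634, -0.1636,  0.1028]), np.float64(0.001633865071331037)) moved 0.072853037781189
ball (array([ 0.4243, -0.1491,  0.0923]), np.float64(0.0028181914138979054))
```

The post moved 73 mm onto the stop, the ball is at flipped height (92 mm), the die is unmoved at crop (170,360), and the other clamp's ball is unchanged at (436,228). Handing in.

```bash
python3 -c "
from bench import r
print(r.hand_in())"
```

```text
the job is handed in; nothing more can be done
None
```

The clamp holding the domed die is open, and I handed the job in at about 9.5 s; the hand-in reports no verdict. With closed fingers I tipped its pawl lever back past balance. I then pushed the jaw's post back until it met the end stop, and moved the arm clear.

- **Pawl:** the ball measured (0.424, -0.149, 0.092), 6–8 mm from where the flipped pose predicts. It stayed there after the jaw was drawn.
- **Jaw:** the post moved 73 mm. At the end the force rose to 17 N along x with no further motion, which I took as the stop. The joint started somewhere between 0 and 8 mm, so it ended at 73 mm or more, or about 80 mm if that was the stop. At least 68 mm is needed.
- **Die:** it stands upright with no visible shift in either camera view, judged by eye.
- **Other clamp:** its pawl lever is still in the engaged position in the last picture, also judged by eye.

The two views disagreed by 1–3 mm on the points I measured. No check failed.

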